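# Check the gap under a housing cover with a taper gauge

### The job

Set the loose cover plate onto the rim of the grey housing so that it sits fully seated and level, and let go of it. Then take the taper gauge by its grip block, lay its blade on the spring-backed anvil plate of the stop block at the front of the housing and slide it in under the cover's front edge until it drags snugly between the plate and the cover, without prying the cover up. Finish holding the gauge in the gripper at that depth, and leave the tape roll and the grease tin where they are.

Things in the scene. Friction and masses are not known exactly. Their poses are not given: they have to be found in the camera images.
- housing: Grey open-topped rectangular housing, fixed. Origin: centre of its underside, on the bench; x points from its slotted front to its back, z up. Walls 116 (x) x 100 (y) mm outside, 8 thick, empty inside (100 x 84 mm); flat rim 60 mm above the origin. Foot plate 10 thick, 130 wide, from x = -100 to 75 mm. A slot 48 mm wide in the middle of the front wall (x = -58 to -50) holds the stop block.
- housing_rim (a point): Centre of the housing's open top at rim height, 60 mm above the housing's origin. With the cover seated its plate's underside lies here and its origin 10 mm below.
- stop_block: Steel block fixed in the housing's front slot, axes as the housing's, 60 (x) x 44 (y) mm, carrying the anvil plate. Origin under its middle, on the housing's centre line at housing x = -70 mm; the anvil's flat top is 44 mm above the origin.
- anvil_top (a point): Middle of the anvil plate's flat top, on the stop block; the plate is 6 mm thick and reaches from housing x = -100 to -40 mm, 44 mm wide. Its height varies: 3.5 to 5.2 mm below the rim (the gap under the seated cover). It is spring-backed: starts to sink at about 0.5 N, then 1.5 N per mm, at most 4.5 mm; rises again by itself.
- cover: Loose plate 120 (x) x 104 (y) x 6 mm, 0.6 to 0.85 kg. Under it two runners along x, 95 long, 6 wide, 10 deep, outer faces at y = +-40 mm, that drop inside the housing walls (2 mm play). Origin: centre, level with the runners' underside; plate from z = 10 to 16 mm. Seated, its x axis is parallel to the housing's (either way round); front edge at housing x = -60 mm.
- cover_handle (a point): Top centre of the black rib handle in the middle of the cover, 46 mm above the cover's origin; the rib is 50 (cover x) x 12 (cover y) mm and stands 30 mm above the plate.
- gauge: Taper gauge lying flat, 0.14 kg. Origin: on its flat underside, under the grip block; x points along the blade to its thin tip. Steel blade 20 mm wide, 8 mm thick at x = 12 mm, tapering evenly on top to 2 mm at the tip (x = 102 mm). Black upright grip block from x = -15 to 11 mm, 14 mm wide (y), top 50 mm above the origin, on a foot 8 mm thick and 20 mm wide.
- gauge_tip (a point): Middle of the blade's thin end, on the underside, 102 mm along x from the gauge's origin.
- tape_roll: Black roll of tape lying flat, 68 mm across, 19 mm high; bystander.
- grease_tin: Round grease tin, 67 mm across, 58 mm high; bystander.
Mind the look-alikes: they are no part of the job. What is shaped like the gauge but purple or red is not meant.

How it is judged (in metres and radians):
On the way, in this order (a step that is already met when the one before it is completed fails the run):
1. the cover sits seated and level on the housing's rim, released (x of cover in the frame of housing between -0.006 and 0.006 m and y of cover in the frame of housing between -0.006 and 0.006 m and z of cover in the frame of housing between 0.0475 and 0.0525 m and angle between cover's own z axis and vertical below 0.014 rad and angle between the x axis of cover and the x axis of housing, either way round below 0.1 rad and contact force between the fingers and cover below 0.2 N), for 0.3 s.
2. the held gauge is slid in and drags between stop block's anvil and cover (contact force between gauge and cover above 0.5 N and contact force between gauge and stop_block above 0.5 N and x of gauge_tip in the frame of housing above -0.05 m and y of gauge_tip in the frame of housing between -0.02 and 0.02 m and angle between the x axis of gauge and the x axis of housing, either way round below 0.15 rad and contact force between the fingers and gauge above 2 N and contact force between the fingers and cover below 0.3 N and linear speed of gauge below 0.01 m/s), for 0.2 s.
At the end, for the whole second after the job is handed in: Cover seated (6 mm sideways, 2.5 mm in height, 0.1 rad in yaw) and level within 0.014 rad, untouched by the fingers. Gauge gripped (>2 N), at rest, in line (0.15 rad), tip >=10 mm under the cover edge, within 20 mm of the centre line, pressing >0.5 N on cover and stop block (all of step 2 and x of cover in the frame of housing between -0.006 and 0.006 m and y of cover in the frame of housing between -0.006 and 0.006 m and z of cover in the frame of housing between 0.0475 and 0.0525 m and angle between cover's own z axis and vertical below 0.014 rad and angle between the x axis of cover and the x axis of housing, either way round below 0.1 rad); the arm keeps its last pose, push and grip.
It fails at once if the tape roll is moved more than 30 mm (distance of tape_roll from where it was at the start of the episode above 0.03 m).
It fails at once if the grease tin is moved more than 30 mm (distance of grease_tin from where it was at the start of the episode above 0.03 m).
It also fails if it takes over 72 s, if anything falls off the work surface, if the arm or the gripper's body presses on something with over 40 N, if the wrist force passes 120 N, or if a joint passes its speed limit or range.

### The arm

A 7-joint arm with a two-finger parallel gripper is mounted at the origin on a cart in front of the work surface, level with it; the furniture and walls round the work are solid. World frame = base frame: x ahead of the robot, y to its left, z up, the work surface at z = 0. Lengths are in mm, angles in rad, forces in N, time in s.
With the tool pointing down it reaches from about 350 to 900 mm from the base axis. Payload 8.1 kg.
Tool frame: the origin (TCP) lies at the very end of the fingers, on their centre line; the grasp point (between the pads) lies 19 mm behind it (grasp_offset is the distance from the TCP to the grasp point, in mm); z points along the fingers, y is the line along which they close (so a half turn about z gives the same grasp; the last joint's range is limited). The gripper opens to 85 mm and grips with 20 to 120 N. Pads are 22 mm wide; open, the fingers measure 114 mm over their backs; the gripper's body (76 mm by 85 mm) begins 54 mm behind the grasp point. The pads swing forward as they close: fully open they stand 13 mm farther back than shut.
Start: joints at [1.198, 0.434, 0.025, 1.573, -0.012, 1.134, -0.075], TCP at [166.562, -602.41, 231.323] pointing down, gripper open.
Joint ranges: [-2.62, 2.62], [-0.44, 2.09], [-1.27, 1.32], [0.08, 2.57], [-1.32, 4.46], [0.12, 2], [-2.74, 2.74]. Speed limits (rad/s): [2.22, 2.22, 3.01, 3.01, 3.14, 3.14, 3.14].

### API

Orientations are given as a unit quaternion [x, y, z, w].
In Python, from cell import * gives the robot as it stands.
- The arm moves only by the shell command python3 -m inch 'ROWS' [FORCE]. ROWS is a JSON object of lists of equal length, an entry for each row: "linear": the shift along the tool's x, y, z in cm, a list of three; "rotation": the turn, a rotation vector about the tool's x, y, z in rad, a list of three; "gripper": the opening, from -1 (shut) to 1 (fully open). In form: {"linear": [[tx, ty, tz], ...], "rotation": [[wx, wy, wz], ...], "gripper": [gripper, ...]}. A call has 1 to 10 rows; each row shifts and turns the commanded pose from where the row before left it, along the tool's axes as they then stand; what a row does not reach is not made up. A row lasts 1/12 s, in which the tool goes at most 41.7 mm and 7.16 degrees, less where a joint would pass 70% of its speed; a pose out of reach is approached as far as the arm can. A call with a gripper value outside its range is refused whole. The fingers move at their own pace and stop on an object; FORCE is the grip in N (left out, the last holds). Time passes only in rows, so rows that do not move let the fingers close. It gives the time, the measured TCP pose, the force, the opening and the grip force at its end, in the units of the state.
- state(): the state, without advancing time (a new reading comes with each control period).
- get_image(name): name is "scene" or "top"; returns a dict with "img" (400x640x3 uint8, red, green, blue), "mtx" (3x3 intrinsics, pixels), "cam_to_world" (4x4, takes a point from camera to world coordinates). Camera axes: x right, y down, z forward; pixel columns grow to the right and rows downward; lengths in mm; the calibration is good to about 2 mm. A picture is of the moment at which its call begins. There is no depth.
- close_job(): hands the job in; it is judged then, once.
The state is a dict: "time": time; "qpos": joint angles; "joint_velocities": joint speeds; "tau": joint torques, N m; "eef_pos": TCP position; "eef_rot": TCP orientation; "contact_force": force on the tool from outside, world axes, zero at the start; "torque": the same for the moment, N m; "finger_gap": finger opening in mm; "grasp_force": force on a finger pad.
Only numpy, scipy, OpenCV 4.12 (cv2) and the standard library are available. Lean on these libraries where they do the work, as an engineer would, in place of code of your own. Each camera call takes 0.05 s, during which the arm holds its last target. There are 200 camera calls.

## Working session

There is one attempt and no reset: what is moved stays moved. The work goes in short steps, Python scripts to look and compute and a shell command to move; the robot and the scene stay as the last step left them, time stands still between calls to the robot, and variables do not carry over. Pictures are saved under pics/ and viewed, at most 10 in all, crops included, and the job is handed in when it is done.

```bash
mkdir -p pics; ls; python3 - <<'E'
from cell import *
import cv2
s=state();print({k:s[k] for k in('time','eef_pos','eef_rot','finger_gap','contact_force')})
for n in('scene','top'):
    d=get_image(n);cv2.imwrite(f'pics/{n}0.png',d['img'][:,:,::-1]);print(d['mtx'],d['cam_to_world'])
E
```

```text
pics
{'time': 0.0, 'eef_pos': array([ 166.37401576, -601.93251307,  230.51254081]), 'eef_rot': array([ 9.90924423e-01,  1.34417910e-01, -1.71529000e-04, -7.64370336e-04]), 'finger_gap': 85.54259289231739, 'contact_force': array([0.23559985, 0.1910603 , 0.26213118])}
[[397.79147002   0.         322.42060082]
 [  0.         397.79147002 197.88295478]
 [  0.           0.           1.        ]] [[-5.91947247e-01 -5.45442981e-01  5.93372068e-01 -5.58318268e+01]
 [-8.05777387e-01  3.84127659e-01 -4.50742435e-01  6.17948365e+02]
 [ 1.79236742e-02 -7.44941538e-01 -6.66888931e-01  8.11901416e+02]
 [ 0.00000000e+00  0.00000000e+00  0.00000000e+00  1.00000000e+00]]
[[376.61643202   0.         325.1559992 ]
 [  0.         376.61643202 198.78433698]
 [  0.           0.           1.        ]] [[-3.76297697e-03 -9.89209060e-01  1.46462540e-01  4.56804763e+02]
 [-9.99497949e-01  8.32823262e-03  3.05694234e-02  9.44291152e+01]
 [-3.14593247e-02 -1.46273976e-01 -9.88743766e-01  1.09954916e+03]
 [ 0.00000000e+00  0.00000000e+00  0.00000000e+00  1.00000000e+00]]
```

View pics/scene0.png

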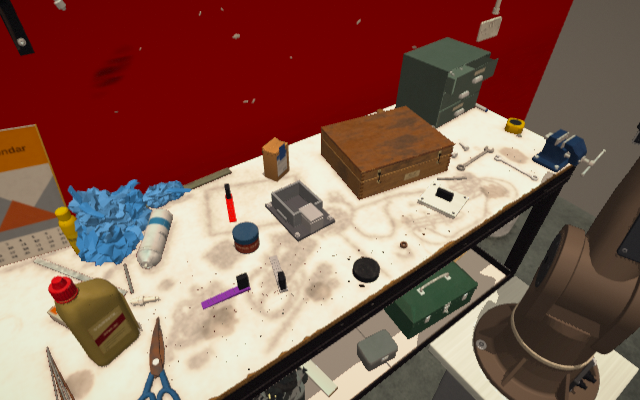

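View pics/top0.png

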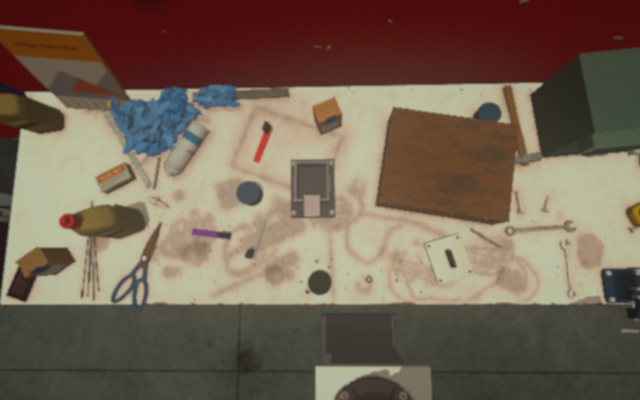

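Scene picture: housing (300,208), white cover (443,198) with its black handle, steel gauge (278,273). Candidates for the gauge in the top picture: steel blade with black grip (250,253)→(260,228), purple (212,234), red (262,140). I choose the steel one by its description. Candidate for the cover is only the white plate (448,259). Tape roll (319,282) and tin (249,193) must stay put. Next, a close crop and masks.

```bash
cat > h.py <<'E'
import numpy as np, cv2
from cell import *
def ray(d,uv):
    r=np.linalg.inv(d['mtx'])@[uv[0],uv[1],1]; T=np.array(d['cam_to_world']); return T[:3,3],T[:3,:3]@r
def cast(d,uv,z):
    o,r=ray(d,uv); return o+r*(z-o[2])/r[2]
def proj(d,p):
    T=np.linalg.inv(d['cam_to_world']); c=T[:3,:3]@p+T[:3,3]; q=d['mtx']@c; return q[:2]/q[2]
def rect(d,m,z):
    """min-area rectangle of largest contour of mask, cast on plane z -> centre, long-axis angle, sizes"""
    c=max(cv2.findContours(m.astype(np.uint8),cv2.RETR_EXTERNAL,cv2.CHAIN_APPROX_NONE)[0],key=cv2.contourArea)[:,0]
    p=np.array([cast(d,u,z)[:2] for u in c],np.float32)
    b=cv2.boxPoints(cv2.minAreaRect(p)); e=[b[1]-b[0],b[2]-b[1]]; e=max(e,key=np.linalg.norm)
    return b.mean(0),np.arctan2(e[1],e[0]),cv2.minAreaRect(p)[1]
E
python3 - <<'E'
from h import *
t=get_image('top');s=get_image('scene')
f=lambda d,x,y,w,h,k:cv2.resize(d['img'][y:y+h,x:x+w,::-1],(w*k,h*k),interpolation=cv2.INTER_CUBIC)
a=np.hstack([f(t,282,150,65,75,4),f(t,420,225,65,75,4),f(t,225,200,65,75,4)])
b=np.hstack([f(s,260,175,75,72,4)[:,:300],f(s,415,175,60,72,4),f(s,250,240,60,72,4)])
cv2.imwrite('pics/c1.png',np.vstack([a,b]))
E
```

```text
(no output)
```

View pics/c1.png

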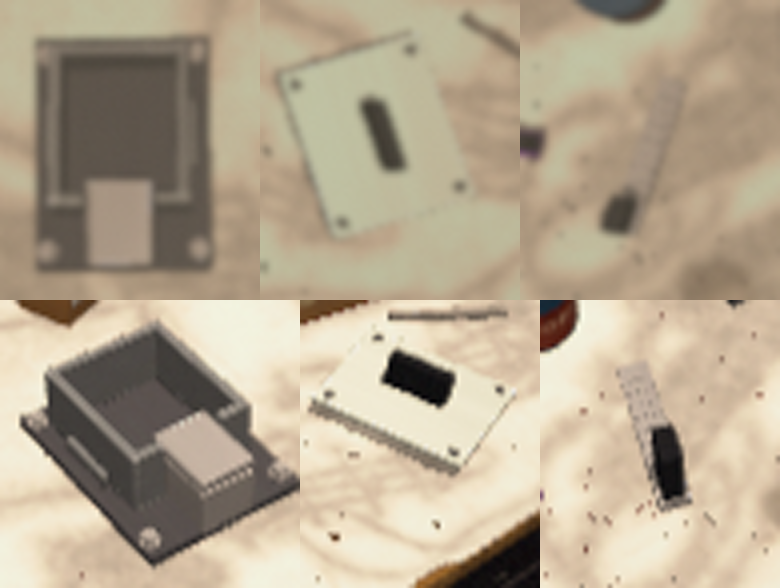

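The crop shows the steel blade with its black grip (chosen), the white cover with its black rib lying flat, and the housing with its anvil to the front (image down, toward the robot). Now poses from marked corners: a fit of x, y and yaw to the pixels in both views.

```bash
cat > m.py <<'E'
from h import *
from scipy.optimize import least_squares
t=get_image('top');s=get_image('scene')
px=lambda o,l:[(o[0]+(u+.5)/4-.5,o[1]+(v+.5)/4-.5) for u,v in l]
def fit(name,obs,x0):
    def r(p):
        c,n=np.cos(p[2]),np.sin(p[2]); e=[]
        for d,P,u in obs: e+=list(proj(d,np.array([p[0]+c*P[0]-n*P[1],p[1]+n*P[0]+c*P[1],P[2]]))-u)
        return e
    q=least_squares(r,x0,loss='soft_l1'); print(name,q.x.round(3),'res px',np.round(r(q.x),1)); return q.x
H=[(58,50,60),(58,-50,60),(-58,50,60),(-58,-50,60)]
F=[(-100,65,10),(-100,-65,10)]
ob=[(t,P,u) for P,u in zip(H+F,px((282,150),[(49,42),(193,42),(50,205),(192,205),(37,270),(212,270)]))]
ob+=[(s,P,u) for P,u in zip([H[0],H[1],H[2],(-100,65,10)],[(260+x/4,175+y/4) for x,y in[(47,72),(157,22),(None or 138,140),(153,258)]]) if P!=H[0] and P!=H[2]]
ob+=[(s,H[0],(260+47/4,175+72/4))]
if __name__=='__main__':
    # scene view: camera at +y side looking to +x,-y; print predicted corners for check
    h=fit('housing',ob[:6],[600,100,0]); c,n=np.cos(h[2]),np.sin(h[2])
    for P in H+F:print('scene tile',((proj(s,np.array([h[0]+c*P[0]-n*P[1],h[1]+n*P[0]+c*P[1],P[2]]))-[260,175])*4).round(0))
    C=[(-60,52,16),(60,52,16),(60,-52,16),(-60,-52,16)]
    cu=px((420,225),[(73,237),(18,72),(150,32),(213,192)])
    cv=fit('cover',[(t,P,u) for P,u in zip(C,cu)],[450,-250,0])
    c,n=np.cos(cv[2]),np.sin(cv[2])
    for P in C:print('scene tile',((proj(s,np.array([cv[0]+c*P[0]-n*P[1],cv[1]+n*P[0]+c*P[1],P[2]]))-[415,175])*4).round(0))
    # handle (dark inside cover crop), top + scene
    for d,(x,y,w,k) in((t,(437,240,28,34)),(s,(430,185,28,20))):
        g=d['img'][y:y+k,x:x+w].max(2)<110; m=np.zeros((400,640),np.uint8); m[y:y+k,x:x+w]=g
        print('handle',rect(d,m,46))
    # gauge grip, dark
    for d,(x,y,w,k) in((t,(242,244,18,18)),(s,(272,268,16,28))):
        g=d['img'][y:y+k,x:x+w].max(2)<75; m=np.zeros((400,640),np.uint8); m[y:y+k,x:x+w]=g
        print('grip',rect(d,m,50),m.sum(),[cast(d,u,50)[:2].round(0) for u in [m.nonzero()[::-1]] for u in [(np.mean(u[0]),np.mean(u[1]))]])
    tip=[px((225,200),[(154,76)])[0],(250+(635-540)/4-.4,240+(366-300)/4-.4)]
    print('tip',cast(t,tip[0],2),cast(s,tip[1],2))
E
python3 m.py
```

```text
housing [663.923 163.868 -37.704] res px [ 0.5  0.1 -0.3 -0.1 -0.3 -0.2 -0.  -0.3 -0.4  0.3  0.5  0.2]
scene tile [44. 64.]
scene tile [160.  14.]
scene tile [131. 156.]
scene tile [251. 100.]
scene tile [149. 254.]
scene tile [301. 176.]
cover [ 4.46703e+02 -2.17290e+02  3.00000e-01] res px [-0.2  0.2 -0.9  0.2  0.9 -0.8  0.2  0.2]
scene tile [154. 161.]
scene tile [ 4. 93.]
scene tile [63. 24.]
scene tile [208.  85.]
handle (array([ 446.06906, -214.98352], dtype=float32), np.float32(0.30371058), (47.97217559814453, 14.577573776245117))
handle (array([ 432.75723, -202.4885 ], dtype=float32), np.float32(0.29584414), (53.16930389404297, 39.39463806152344))
grip (array([462.50943, 336.98297], dtype=float32), np.float32(-0.30461037), (10.685589790344238, 18.092315673828125)) 25 [array([461., 337.])]
grip (array([445.3073 , 351.00916], dtype=float32), np.float32(-0.550678), (16.265522003173828, 48.88050079345703)) 113 [array([445., 351.])]
tip [561.95657916 311.03569405   2.        ] [554.69108591 310.76897786   2.        ]
```

```bash
cat > m2.py <<'E'
from m import *
S=lambda o,l:px(o,l)
h=fit('housing',ob[:6]+[(s,P,u) for P,u in zip([H[0],H[1],H[3],F[0]],S((260,175),[(47,72),(157,22),(250,107),(153,260)]))],[600,100,0])
C=[(-60,52,16),(60,52,16),(60,-52,16),(-60,-52,16)]
cv=fit('cover',[(t,P,u) for P,u in zip(C,px((420,225),[(73,237),(18,72),(150,32),(213,192)]))]+[(s,P,u) for P,u in zip(C,S((415,175),[(160,167),(13,102),(75,28),(217,96)]))],[450,-250,0])
G=[(102,10,2),(102,-10,2)]
g=fit('gauge',[(t,P,u) for P,u in zip(G,px((225,200),[(147,73),(167,80)]))]+[(t,(-2,0,50),(250.5-.8,252.8))]+
 [(s,P,u) for P,u in zip(G+[(-15,10,3),(-15,-10,3)],S((250,240),[(76,70),(108,60),(121,208),(152,200)]))],[460,340,-.3])
E
python3 m2.py; tail -5 h.py >/dev/null; python3 - <<'E'
from h import *
s=state();from scipy.spatial.transform import Rotation as R
print(R.from_quat(s['eef_rot']).as_matrix().round(3))
E
```

```text
housing [6.63067e+02 1.64842e+02 3.00000e-03] res px [ 0.   0.6 -0.8  0.1 -0.4  0.3 -0.2 -0.2 -0.4  0.7  0.4  0.3 -0.6 -1.1
  0.7 -1.3  0.6 -1.3 -0.4 -0.9]
cover [ 4.43345e+02 -2.17939e+02  2.88000e-01] res px [-0.2  1.3 -0.5  1.1  1.5  0.5  0.3  1.7 -0.2 -0.6 -1.  -1.6 -1.4 -0.3
 -0.6 -1.7]
gauge [ 4.62485e+02  3.40760e+02 -3.05000e-01] res px [-1.2  0.5  0.3  0.7 -1.5  0.7  0.2 -1.5 -0.3 -0.8 -0.  -0.4  0.3 -0.6]
[[ 0.964  0.266 -0.   ]
 [ 0.266 -0.964  0.   ]
 [-0.    -0.    -1.   ]]
```

```bash
python3 -m inch '{"linear":[[3.1,-2.5,0],[3.1,-2.5,0],[3.1,-2.5,0],[3.1,-2.5,0],[3.1,-2.5,0],[3.1,-2.5,0],[3.1,-2.5,0],[3.1,-2.5,0],[3.1,-2.5,0],[3.1,-2.5,0]],"rotation":[[0,0,-0.02],[0,0,0],[0,0,0],[0,0,0],[0,0,0],[0,0,0],[0,0,0],[0,0,0],[0,0,0],[0,0,0]],"gripper":[1,1,1,1,1,1,1,1,1,1]}' 40
cat >> h.py <<'E'
from scipy.spatial.transform import Rotation as Rn
def go(x,y,z,yaw):
    "remaining shift in tool axes (cm) and tool-z turn to TCP at x,y,z with tool x at yaw"
    s=state();M=Rn.from_quat(s['eef_rot']).as_matrix();d=np.array([x,y,z])-s['eef_pos'];a=np.arctan2(M[1,0],M[0,0])
    print('t',round(s['time'],2),'pos',s['eef_pos'].round(1),'yaw',a.round(3),'tilt',M[:,2].round(3),'F',s['contact_force'].round(1),'gap',round(s['finger_gap'],1),'grip',np.round(s['grasp_force'],1))
    print('shift cm',(M.T@d/10).round(2),'turn',round((a-yaw+np.pi)%(2*np.pi)-np.pi,3))
E
python3 -c "
from h import *
go(444,-217,150,.29)"
```

```text
time: 1.23
eef_pos: [393.6, -273.1, 231.6]
eef_rot: [0.99, 0.144, 0.0, 0.0]
contact_force: [0.1, -1.3, -0.3]
finger_gap: 85.7
grasp_force: 0.0
t 1.23 pos [ 393.6 -273.1  231.6] yaw 0.289 tilt [ 0.001 -0.001 -1.   ] F [ 0.1 -1.3 -0.3] gap 85.7 grip 0.0
shift cm [ 6.43 -3.94  8.16] turn -0.001
```

```bash
python3 -m inch '{"linear":[[2.1,-1.3,0],[2.1,-1.3,2],[1.0,-0.6,3],[0,0,3],[0,0,3],[0,0,0],[0,0,0]],"rotation":[[0,0,0],[0,0,0],[0,0,0],[0,0,0],[0,0,0],[0,0,0],[0,0,0]],"gripper":[1,1,1,1,1,1,1]}' >/dev/null
python3 -c "
from h import *
go(444,-217,22,.29)
t=get_image('top');s=get_image('scene')
f=lambda d,x,y,w,h,k:cv2.resize(d['img'][y:y+h,x:x+w,::-1],(w*k,h*k),interpolation=cv2.INTER_CUBIC)
cv2.imwrite('pics/c2.png',np.hstack([f(t,400,200,95,110,4),f(s,390,130,95,110,4)]))"
```

```text
t 1.82 pos [ 432.6 -228.8  120.8] yaw 0.29 tilt [-0.003  0.001 -1.   ] F [-0.4  1.1  0.7] gap 85.4 grip 0.0
shift cm [ 1.45 -0.79  9.87] turn -0.0
```

View pics/c2.png

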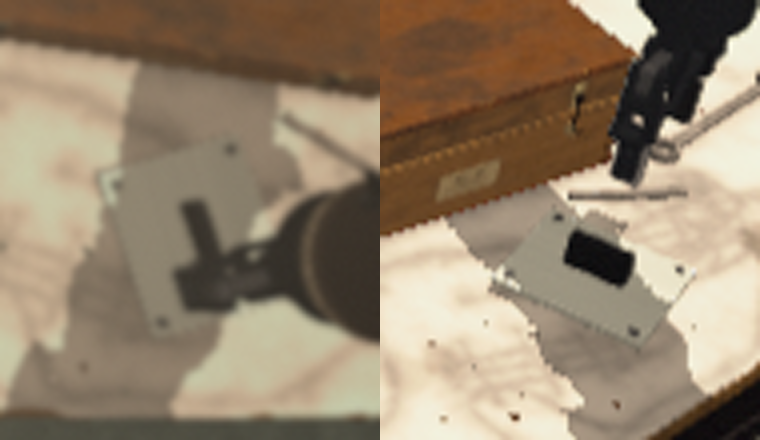

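The left finger is at tile (195,290), in front of and left of the handle (205,230), which fits the readings. Correct the position, then descend.

```bash
python3 -m inch '{"linear":[[1.45,-0.8,0],[0,0,3],[0,0,3],[0,0,2],[0,0,1.0],[0,0,0.8],[0,0,0],[0,0,0]],"rotation":[[0,0,0],[0,0,0],[0,0,0],[0,0,0],[0,0,0],[0,0,0],[0,0,0],[0,0,0]],"gripper":[1,1,1,1,1,1,1,1]}' >/dev/null
python3 -c "
from h import *
go(444,-217,22,.29)"
```

```text
t 2.58 pos [ 446.  -217.8   24.4] yaw 0.29 tilt [ 0.001 -0.001 -1.   ] F [-0.4  0.4  0.8] gap 85.6 grip 0.0
shift cm [-0.17 -0.14  0.24] turn -0.0
```

```bash
python3 -m inch '{"linear":[[0,0,0],[0,0,0],[0,0,0],[0,0,0],[0,0,0],[0,0,0],[0,0,0],[0,0,0],[0,0,0],[0,0,0]],"rotation":[[0,0,0],[0,0,0],[0,0,0],[0,0,0],[0,0,0],[0,0,0],[0,0,0],[0,0,0],[0,0,0],[0,0,0]],"gripper":[-1,-1,-1,-1,-1,-1,-1,-1,-1,-1]}' 80 >/dev/null
python3 -c "
from h import *
go(444,-217,22,.29)"
```

```text
t 3.42 pos [ 445.5 -217.7   23.8] yaw 0.29 tilt [ 0.001 -0.001 -1.   ] F [-1.5  0.2  6.1] gap 10.6 grip 78.1
shift cm [-0.12 -0.11  0.18] turn -0.0
```

```bash
python3 -m inch '{"linear":[[0,0,-1],[0,0,-2],[0,0,-3],[0,0,-4],[0,0,-4],[0,0,-2],[0.5,-1.5,0],[1,-3,0],[1,-3,0],[1,-3,0]],"rotation":[[0,0,0],[0,0,0],[0,0,0],[0,0,0],[0,0,0],[0,0,0],[0,0,0],[0,0,0],[0,0,0],[0,0,0]],"gripper":[-1,-1,-1,-1,-1,-1,-1,-1,-1,-1]}'|tail -3
python3 -m inch '{"linear":[[1,-3,0],[1,-3,0],[1,-3,0],[1,-3,0],[1,-3,0],[1,-3,0],[1,-3,0],[1,-3,0],[0.5,-1.5,0],[0,0,0]],"rotation":[[0,0,0],[0,0,0],[0,0,0],[0,0,0],[0,0,0],[0,0,0],[0,0,0],[0,0,0],[0,0,0],[0,0,0]],"gripper":[-1,-1,-1,-1,-1,-1,-1,-1,-1,-1]}'|tail -3
python3 -c "
from h import *
go(480,165,185,.0)"
```

```text
contact_force: [1.0, 0.3, -7.3]
finger_gap: 10.6
grasp_force: 79.2
contact_force: [-0.2, 1.0, -7.4]
finger_gap: 10.2
grasp_force: 79.3
t 5.08 pos [456.  166.6 183.4] yaw 0.296 tilt [-0.001  0.002 -1.   ] F [-0.2  1.  -7.4] gap 10.2 grip 79.3
shift cm [ 2.25  0.85 -0.17] turn 0.296
```

```bash
python3 -m inch '{"linear":[[0,0,0],[0,0,0],[0,0,0],[0,0,0],[0,0,0],[2,0,0],[3,0,0],[4,0,0],[4,0,1],[4,0,1]],"rotation":[[0,0,0.06],[0,0,0.06],[0,0,0.06],[0,0,0.06],[0,0,0.053],[0,0,0],[0,0,0],[0,0,0],[0,0,0],[0,0,0]],"gripper":[-1,-1,-1,-1,-1,-1,-1,-1,-1,-1]}'|tail -3
python3 -m inch '{"linear":[[2.5,0,1.5],[1,0,1],[0,0,1],[0,0,0],[0,0,0]],"rotation":[[0,0,0],[0,0,0],[0,0,0],[0,0,0],[0,0,0]],"gripper":[-1,-1,-1,-1,-1]}'|tail -3
python3 -c "
from h import *
go(663,165,100,.0)
t=get_image('top');s=get_image('scene')
f=lambda d,x,y,w,h,k:cv2.resize(d['img'][y:y+h,x:x+w,::-1],(w*k,h*k),interpolation=cv2.INTER_CUBIC)
cv2.imwrite('pics/c3.png',np.hstack([f(t,265,135,95,110,4),f(s,250,130,95,110,4)]))"
```

```text
contact_force: [0.2, -0.3, -7.8]
finger_gap: 10.2
grasp_force: 79.3
contact_force: [-0.3, 0.1, -6.0]
finger_gap: 10.6
grasp_force: 79.1
t 6.33 pos [660.1 161.  127.3] yaw -0.003 tilt [-0.004 -0.001 -1.   ] F [-0.3  0.1 -6. ] gap 10.6 grip 79.1
shift cm [ 0.3  -0.4   2.73] turn -0.003
```

View pics/c3.png

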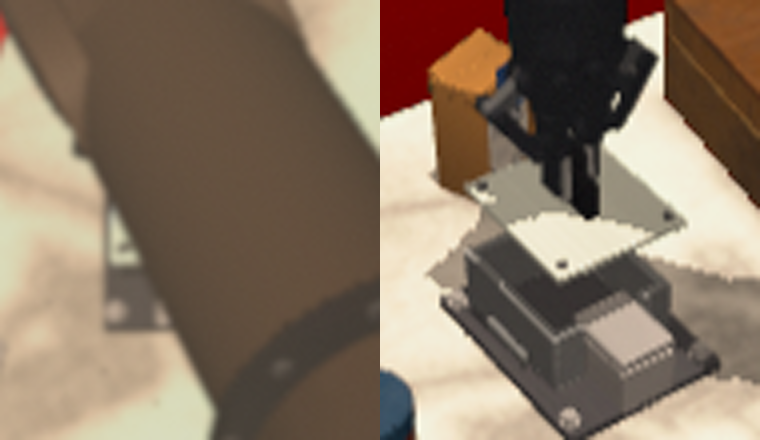

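The scene tile shows the cover held level over the housing. Its plate corners are (465,185), (558,278), (688,225), and the housing foot's front-left corner is at (570,435). I fit the cover in this camera and compare it with the housing fit from the same camera.

```bash
python3 - <<'E'
import m; from m import *
S=lambda l:px((250,130),l)
z=state()['eef_pos'][2]-23.8+16
C=[(60,52,z),(-60,52,z),(-60,-52,z)]
fit('cover',[(s,P,u) for P,u in zip(C,S([(85,185),(178,279),(308,225)]))],[660,160,0])
A=[(-100,22,44+10.9),(-100,-22,54.9)]
fit('housing',[(s,P,u) for P,u in zip([H[0],H[2],F[0],F[1]],S([(85,246),(172,343),(190,440),(339,362)]))],[660,160,0])
fit('housing0',[(s,P,u) for P,u in zip([H[0],H[1],H[3],F[0],F[1]],px((260,175),[(47,72),(157,22),(250,107),(153,260),(301,184)]))],[660,160,0])
E
```

```text
cover [ 6.52959e+02  1.62947e+02 -2.30000e-02] res px [ 0.1 -0.2 -0.2  0.5  0.1 -0.4]
housing [ 6.61181e+02  1.66252e+02 -1.20000e-02] res px [-0.1  0.7 -0.1 -0.3 -0.4 -0.2  0.8 -0. ]
housing0 [6.59273e+02 1.68148e+02 8.00000e-03] res px [-1.   0.1  0.4 -0.2  0.4 -0.2 -0.5  0.5  0.4 -0.4]
```

```bash
python3 -m inch '{"linear":[[0.5,-0.4,0.5],[0,0,1.3],[0,0,1.2],[0,0,0.5],[0,0,0],[0,0,0],[0,0,0]],"rotation":[[0,0,0],[0,0,0],[0,0,0],[0,0,0],[0,0,0],[0,0,0],[0,0,0]],"gripper":[-1,-1,-1,-1,-1,-1,-1]}'|tail -3
python3 -c "
from h import *
go(665,165,74,.0)
t=get_image('top');s=get_image('scene')
f=lambda d,x,y,w,h,k:cv2.resize(d['img'][y:y+h,x:x+w,::-1],(w*k,h*k),interpolation=cv2.INTER_CUBIC)
cv2.imwrite('pics/c4.png',f(s,255,150,90,95,6))"
```

```text
contact_force: [0.0, 1.1, -7.2]
finger_gap: 10.2
grasp_force: 79.2
t 7.12 pos [667.5 165.2  93.4] yaw -0.003 tilt [ 0.  0. -1.] F [ 0.   1.1 -7.2] gap 10.2 grip 79.2
shift cm [-0.25  0.02  1.94] turn -0.003
```

View pics/c4.png

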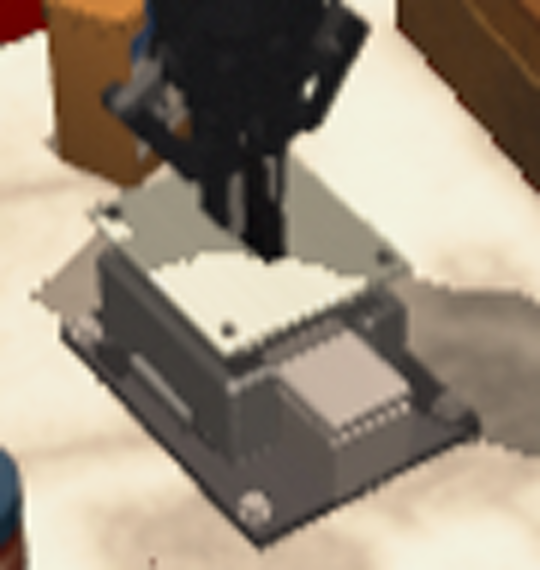

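The tile shows cover corners (90,213), (223,358), (411,270), housing rim corners (228,382), (100,255), and foot corners (262,547), (480,432).

```bash
python3 - <<'E'
from m import *
P6=lambda l:[(255+(u+.5)/6-.5,150+(v+.5)/6-.5) for u,v in l]
z=state()['eef_pos'][2]-23.8+16
C=[(60,52,z),(-60,52,z),(-60,-52,z)]
fit('cover',[(s,P,u) for P,u in zip(C,P6([(90,213),(223,357),(411,270)]))],[660,160,0])
fit('housing',[(s,P,u) for P,u in zip([H[2],F[0],F[1]],P6([(228,382),(262,545),(480,432)]))],[660,160,0])
E
```

```text
cover [ 6.59911e+02  1.67290e+02 -2.00000e-02] res px [-0.4 -0.1 -0.1  0.   0.6  0. ]
housing [ 6.58802e+02  1.66909e+02 -1.20000e-02] res px [ 0.2  2.4 -1.3 -0.3  0.9 -0.9]
```

```bash
python3 -m inch '{"linear":[[0,0,0.5],[0,0,0.4],[0,0,0.2],[0,0,0.2],[0,0,0.1],[0,0,0]],"rotation":[[0,0,0],[0,0,0],[0,0,0],[0,0,0],[0,0,0],[0,0,0]],"gripper":[-1,-1,-1,-1,-1,-1]}'|tail -3
python3 -c "
from h import *
go(665,165,73.8,.0);print(state()['torque'])"
```

```text
contact_force: [-0.0, 0.9, -6.8]
finger_gap: 10.2
grasp_force: 79.3
t 7.82 pos [667.1 165.1  78.9] yaw -0.003 tilt [-0.001 -0.    -1.   ] F [-0.   0.9 -6.8] gap 10.2 grip 79.3
shift cm [-0.21  0.01  0.51] turn -0.003
[ 0.02169711 -0.05469736  0.02782358]
```

```bash
python3 -m inch '{"linear":[[0,0,0.2],[0,0,0.15],[0,0,0.15],[0,0,0.1],[0,0,0]],"rotation":[[0,0,0],[0,0,0],[0,0,0],[0,0,0],[0,0,0]],"gripper":[-1,-1,-1,-1,-1]}'|tail -3
python3 -c "
from h import *
go(665,165,73.8,.0);print(state()['torque'])"
```

```text
contact_force: [-2.8, -1.7, 0.3]
finger_gap: 10.4
grasp_force: 80.4
t 8.23 pos [667.4 165.2  74. ] yaw -0.003 tilt [ 0. -0. -1.] F [-2.8 -1.7  0.3] gap 10.4 grip 80.4
shift cm [-0.24  0.02  0.02] turn -0.003
[-0.31906163  0.61146782  0.01643246]
```

Seated: the weight has come off. Release, then retreat upward.

```bash
python3 -m inch '{"linear":[[0,0,0],[0,0,0],[0,0,0],[0,0,0],[0,0,0],[0,0,0],[0,0,0],[0,0,0],[0,0,0],[0,0,0]],"rotation":[[0,0,0],[0,0,0],[0,0,0],[0,0,0],[0,0,0],[0,0,0],[0,0,0],[0,0,0],[0,0,0],[0,0,0]],"gripper":[0.3,0.3,0.6,1,1,1,1,1,1,1]}'|tail -3
python3 -m inch '{"linear":[[0,0,-1],[0,0,-3],[0,0,-3],[0,0,-3],[0,0,-2],[-4,0,0],[-4,0,0],[-4,0,0],[-4,0,0],[-4,0,0]],"rotation":[[0,0,0],[0,0,0],[0,0,0],[0,0,0],[0,0,0],[0,0,0],[0,0,0],[0,0,0],[0,0,0],[0,0,0]],"gripper":[1,1,1,1,1,1,1,1,1,1]}'|tail -3
python3 -m inch '{"linear":[[0,0,0],[0,0,0]],"rotation":[[0,0,0],[0,0,0]],"gripper":[1,1]}'|tail -3
python3 -c "
from h import *
go(460,341,150,-.305)
t=get_image('top');s=get_image('scene')
f=lambda d,x,y,w,h,k:cv2.resize(d['img'][y:y+h,x:x+w,::-1],(w*k,h*k),interpolation=cv2.INTER_CUBIC)
cv2.imwrite('pics/c5.png',np.hstack([f(s,258,165,75,80,5),f(s,245,240,75,80,5)]))"
```

```text
contact_force: [-0.1, 0.1, 0.2]
finger_gap: 85.3
grasp_force: 0.0
contact_force: [0.4, 0.6, -0.2]
finger_gap: 85.3
grasp_force: 0.0
contact_force: [0.9, 0.0, -0.1]
finger_gap: 85.6
grasp_force: 0.0
t 10.07 pos [465.6 165.9 194.4] yaw -0.001 tilt [ 0.001 -0.001 -1.   ] F [ 0.9  0.  -0.1] gap 85.6 grip 0.0
shift cm [ -0.58 -17.51   4.42] turn 0.304
```

View pics/c5.png

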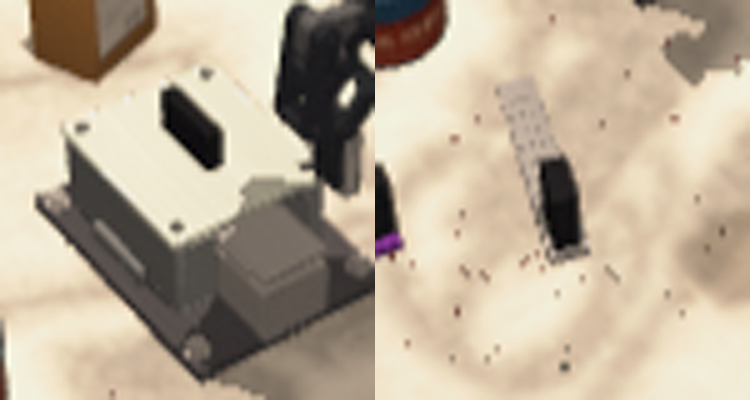

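Seated and level: the cover's front edge lines up with the walls. The gauge is untouched, with its grip at right tile (560,205). Moving on to it with the gripper half open.

```bash
python3 -m inch '{"linear":[[0,-2,0],[0,-3,0],[0,-3,0],[0,-3,0],[0,-3,0],[0,-2,0],[-0.2,-1.5,0],[0,0,0],[0,0,0],[0,0,0]],"rotation":[[0,0,0],[0,0,0],[0,0,0],[0,0,0],[0,0,0],[0,0,0.1],[0,0,0.1],[0,0,0.1],[0,0,0.005],[0,0,0]],"gripper":[0.2,0.2,0.2,0.2,0.2,0.2,0.2,0.2,0.2,0.2]}'|tail -3
python3 -c "
from h import *
go(463,341,80,-.305)
t=get_image('top');s=get_image('scene')
print(cast(t,(229.5,235),50))
f=lambda d,x,y,w,h,k:cv2.resize(d['img'][y:y+h,x:x+w,::-1],(w*k,h*k),interpolation=cv2.INTER_CUBIC)
cv2.imwrite('pics/c6.png',np.hstack([f(s,235,170,80,130,4),f(t,205,180,80,130,4)]))"
```

```text
contact_force: [0.5, -0.4, -0.1]
finger_gap: 51.0
grasp_force: 0.0
t 11.0 pos [468.5 341.1 193.1] yaw -0.306 tilt [ 0. -0. -1.] F [ 0.5 -0.4 -0.1] gap 51.0 grip 0.0
shift cm [-0.53  0.18 11.31] turn -0.001
[511.97713848 395.35166013  50.        ]
```

View pics/c6.png

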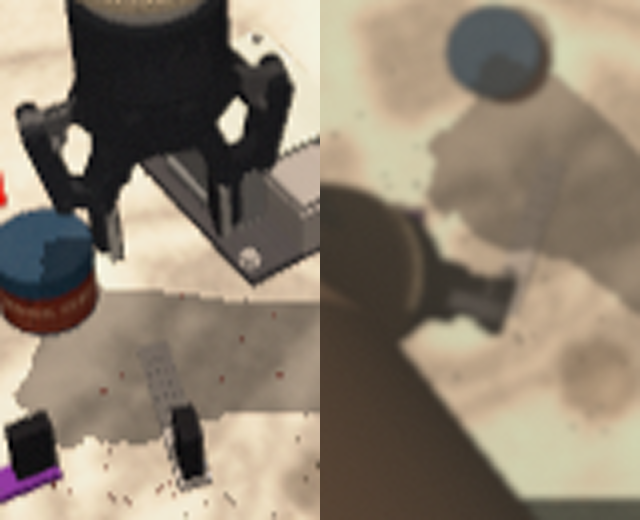

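The scene tile shows the fingers over the steel gauge with its grip (188,440) between them. The purple one (35,445) is clear. Descend and grip.

```bash
python3 -m inch '{"linear":[[-0.5,0.2,2],[0,0,3],[0,0,3],[0,0,3],[0,0,2],[0,0,1.5],[0,0,1.5],[0,0,1],[0,0,0.6],[0,0,0]],"rotation":[[0,0,0],[0,0,0],[0,0,0],[0,0,0],[0,0,0],[0,0,0],[0,0,0],[0,0,0],[0,0,0],[0,0,0]],"gripper":[0.2,0.2,0.2,0.2,0.2,0.2,0.2,0.2,0.2,0.2]}'|tail -3
python3 -m inch '{"linear":[[0,0,0],[0,0,0],[0,0,0],[0,0,0],[0,0,0],[0,0,0],[0,0,0],[0,0,0],[0,0,0]],"rotation":[[0,0,0],[0,0,0],[0,0,0],[0,0,0],[0,0,0],[0,0,0],[0,0,0],[0,0,0],[0,0,0]],"gripper":[-1,-1,-1,-1,-1,-1,-1,-1,-1]}' 80|tail -3
python3 -c "
from h import *
go(463,341,16,-.305)"
```

```text
contact_force: [0.0, -0.0, 0.0]
finger_gap: 51.3
grasp_force: 0.0
contact_force: [-1.0, -0.8, 6.4]
finger_gap: 13.1
grasp_force: 78.3
t 12.68 pos [462.6 341.   18.3] yaw -0.308 tilt [ 0.001  0.001 -1.   ] F [-1.  -0.8  6.4] gap 13.1 grip 78.3
shift cm [ 0.04 -0.01  0.23] turn -0.003
```

```bash
python3 -m inch '{"linear":[[0,0,-1],[0,0,-2],[0,0,-3],[0,0,-3],[0,0,-1.2],[0,0,0],[0,0,0],[0,0,0],[0,0,0],[0,0,0]],"rotation":[[0,0,0],[0,0,0],[0,0,0],[0,0,0],[0,0,-0.06],[0,0,-0.08],[0,0,-0.08],[0,0,-0.06],[0,0,-0.028],[0,0,0]],"gripper":[-1,-1,-1,-1,-1,-1,-1,-1,-1,-1]}'|tail -3
python3 -m inch '{"linear":[[0,1.6,0],[0,3,0],[0,3,0],[0,3,0],[0,3,0],[0,2.5,0],[0,1.5,0],[0,0,0],[0,0,0],[0,0,0]],"rotation":[[0,0,0],[0,0,0],[0,0,0],[0,0,0],[0,0,0],[0,0,0],[0,0,0],[0,0,0],[0,0,0],[0,0,0]],"gripper":[-1,-1,-1,-1,-1,-1,-1,-1,-1,-1]}'|tail -3
python3 -c "
from h import *
go(476,165,80,0)
t=get_image('top');s=get_image('scene')
f=lambda d,x,y,w,h,k:cv2.resize(d['img'][y:y+h,x:x+w,::-1],(w*k,h*k),interpolation=cv2.INTER_CUBIC)
cv2.imwrite('pics/c7.png',np.hstack([f(s,258,160,95,110,4),f(t,265,155,95,110,4)]))"
```

```text
contact_force: [0.4, 1.2, -0.7]
finger_gap: 12.8
grasp_force: 78.0
contact_force: [-0.1, 0.8, -1.2]
finger_gap: 13.0
grasp_force: 78.2
t 14.35 pos [462.  165.1 119.5] yaw -0.001 tilt [ 0.  0. -1.] F [-0.1  0.8 -1.2] gap 13.0 grip 78.2
shift cm [1.4  0.01 3.95] turn -0.001
```

View pics/c7.png

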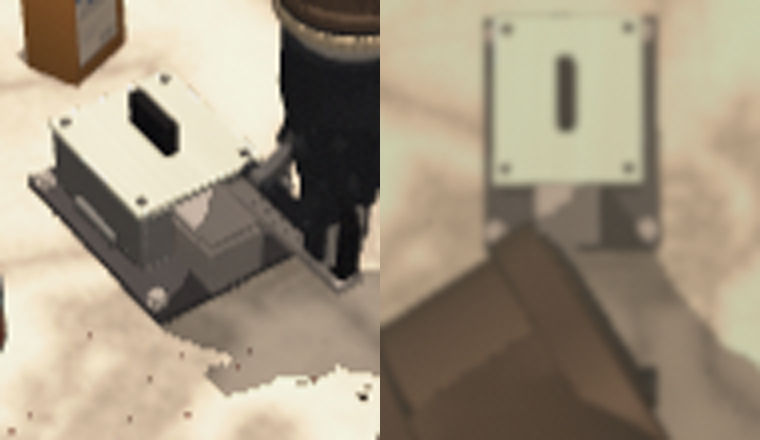

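The scene tile shows the gauge level, its blade running toward the anvil (215,215), and the cover square on the housing in the top tile. Move over the anvil's front and lower to just above it.

```bash
python3 -m inch '{"linear":[[0.7,0,0],[0.7,0,1],[0,0,1.5],[0,0,1],[0,0,0.6],[0,0,0],[0,0,0]],"rotation":[[0,0,0],[0,0,0],[0,0,0],[0,0,0],[0,0,0],[0,0,0],[0,0,0]],"gripper":[-1,-1,-1,-1,-1,-1,-1]}'|tail -3
cat >> h.py <<'E'
def avg(n=6):
    F=[];p=[]
    for i in range(n):
        get_image('top');s=state();F.append(s['contact_force']);p.append(s['eef_pos'])
    print('t',round(s['time'],2),'pos',np.mean(p,0).round(2),'F',np.mean(F,0).round(2),'sd',np.std(F,0).round(2),'tq',s['torque'].round(2),'gap',round(s['finger_gap'],1))
E
python3 -c "
from h import *
avg(8)"
```

```text
contact_force: [-0.0, -0.7, -1.4]
finger_gap: 13.1
grasp_force: 78.2
t 15.43 pos [476.28 164.73  78.71] F [-0.16 -0.01 -1.38] sd [0.33 0.37 0.26] tq [-0.02  0.05 -0.01] gap 13.1
```

```bash
A='from h import *
avg(4)'
python3 -m inch '{"linear":[[0,0,0.1],[0,0,0.1],[0,0,0]],"rotation":[[0,0,0],[0,0,0],[0,0,0]],"gripper":[-1,-1,-1]}'>/dev/null; python3 -c "$A"
python3 -m inch '{"linear":[[0,0,0.1],[0,0,0],[0,0,0]],"rotation":[[0,0,0],[0,0,0],[0,0,0]],"gripper":[-1,-1,-1]}'>/dev/null; python3 -c "$A"
python3 -m inch '{"linear":[[0,0,0.05],[0,0,0],[0,0,0]],"rotation":[[0,0,0],[0,0,0],[0,0,0]],"gripper":[-1,-1,-1]}'>/dev/null; python3 -c "$A"
python3 -m inch '{"linear":[[0,0,0.05],[0,0,0],[0,0,0]],"rotation":[[0,0,0],[0,0,0],[0,0,0]],"gripper":[-1,-1,-1]}'>/dev/null; python3 -c "$A"
```

```text
t 15.88 pos [475.96 164.56  76.22] F [-0.15  0.13 -1.45] sd [0.19 0.49 0.31] tq [0.01 0.05 0.02] gap 12.8
t 16.33 pos [476.   164.58  75.28] F [ 0.22 -0.45 -1.37] sd [0.64 0.31 0.27] tq [-0.03  0.02  0.  ] gap 12.4
t 16.78 pos [476.01 164.58  74.79] F [ 0.14 -0.1  -1.81] sd [0.47 0.47 0.45] tq [ 0.03  0.07 -0.01] gap 12.9
t 17.23 pos [476.   164.58  74.28] F [ 0.09 -0.08 -1.44] sd [0.32 0.2  0.35] tq [0.02 0.1  0.03] gap 12.7
```

```bash
A='from h import *
avg(4)'
python3 -m inch '{"linear":[[0,0,0.05],[0,0,0],[0,0,0]],"rotation":[[0,0,0],[0,0,0],[0,0,0]],"gripper":[-1,-1,-1]}'>/dev/null; python3 -c "$A"
python3 -m inch '{"linear":[[0,0,0.05],[0,0,0],[0,0,0]],"rotation":[[0,0,0],[0,0,0],[0,0,0]],"gripper":[-1,-1,-1]}'>/dev/null; python3 -c "$A"
python3 -m inch '{"linear":[[0,0,0.05],[0,0,0],[0,0,0]],"rotation":[[0,0,0],[0,0,0],[0,0,0]],"gripper":[-1,-1,-1]}'>/dev/null; python3 -c "$A"
python3 -m inch '{"linear":[[0,0,0.05],[0,0,0],[0,0,0]],"rotation":[[0,0,0],[0,0,0],[0,0,0]],"gripper":[-1,-1,-1]}'>/dev/null; python3 -c "$A"
```

```text
t 17.68 pos [476.05 164.6   73.82] F [-0.41  0.2  -0.34] sd [0.63 0.33 0.6 ] tq [ 0.07 -0.01  0.  ] gap 12.8
t 18.13 pos [476.04 164.59  73.33] F [-0.1  -0.14  0.03] sd [0.41 0.24 0.77] tq [-0.02 -0.    0.05] gap 12.7
t 18.58 pos [476.01 164.6   72.82] F [-0.53 -0.23  0.28] sd [0.29 0.55 0.29] tq [-0.01  0.    0.05] gap 12.8
t 19.03 pos [476.01 164.59  72.32] F [-1.44  0.36  1.38] sd [0.7  0.49 0.3 ] tq [-0.02  0.03  0.01] gap 12.7
```

```bash
A='from h import *
avg(4)'
python3 -m inch '{"linear":[[0,0,-0.07],[0.5,0,0],[0.7,0,0],[0.7,0,0],[0.7,0,0],[0.7,0,0],[0.7,0,0],[0.5,0,0],[0,0,0],[0,0,0]],"rotation":[[0,0,0],[0,0,0],[0,0,0],[0,0,0],[0,0,0],[0,0,0],[0,0,0],[0,0,0],[0,0,0],[0,0,0]],"gripper":[-1,-1,-1,-1,-1,-1,-1,-1,-1,-1]}'|tail -3; python3 -c "$A"
python3 -m inch '{"linear":[[0.3,0,0],[0.3,0,0],[0.2,0,0],[0,0,0],[0,0,0]],"rotation":[[0,0,0],[0,0,0],[0,0,0],[0,0,0],[0,0,0]],"gripper":[-1,-1,-1,-1,-1]}'>/dev/null; python3 -c "$A"
```

```text
contact_force: [1.3, -0.1, 0.5]
finger_gap: 12.8
grasp_force: 78.4
t 20.07 pos [521.11 164.6   73.07] F [ 1.13 -0.   -0.12] sd [0.64 0.4  0.68] tq [-0.09 -0.29 -0.02] gap 13.0
t 20.68 pos [529.34 164.55  73.07] F [ 0.54 -0.69  0.2 ] sd [0.4  0.31 0.24] tq [-0.01 -0.29 -0.02] gap 12.9
```

```bash
A='from h import *
avg(5)'
python3 -m inch '{"linear":[[0.3,0,0],[0.2,0,0],[0,0,0],[0,0,0]],"rotation":[[0,0,0],[0,0,0],[0,0,0],[0,0,0]],"gripper":[-1,-1,-1,-1]}'>/dev/null; python3 -c "$A"
python3 -m inch '{"linear":[[0.2,0,0],[0.2,0,0],[0,0,0],[0,0,0]],"rotation":[[0,0,0],[0,0,0],[0,0,0],[0,0,0]],"gripper":[-1,-1,-1,-1]}'>/dev/null; python3 -c "$A"
python3 -m inch '{"linear":[[0.2,0,0],[0.1,0,0],[0,0,0],[0,0,0]],"rotation":[[0,0,0],[0,0,0],[0,0,0],[0,0,0]],"gripper":[-1,-1,-1,-1]}'>/dev/null; python3 -c "$A"
python3 -m inch '{"linear":[[0.2,0,0],[0.1,0,0],[0,0,0],[0,0,0]],"rotation":[[0,0,0],[0,0,0],[0,0,0],[0,0,0]],"gripper":[-1,-1,-1,-1]}'>/dev/null; python3 -c "$A"
```

```text
t 21.27 pos [534.24 164.53  73.04] F [ 1.   -0.04  0.59] sd [0.25 0.21 0.34] tq [-0.08 -0.28 -0.02] gap 12.7
t 21.85 pos [538.17 164.58  73.03] F [ 0.23 -0.02  0.45] sd [0.55 0.19 0.35] tq [-0.01 -0.13 -0.02] gap 13.0
t 22.43 pos [541.1  164.54  73.01] F [-0.12 -0.12  0.39] sd [0.55 0.33 0.43] tq [-0.07 -0.05  0.01] gap 12.9
t 23.02 pos [544.2  164.55  73.03] F [ 0.01 -0.34  0.29] sd [0.49 0.33 0.43] tq [-0.03 -0.13 -0.01] gap 12.7
```

```bash
A='from h import *
avg(5)'
python3 -m inch '{"linear":[[0.2,0,0],[0.1,0,0],[0,0,0],[0,0,0]],"rotation":[[0,0,0],[0,0,0],[0,0,0],[0,0,0]],"gripper":[-1,-1,-1,-1]}'>/dev/null; python3 -c "$A"
python3 -m inch '{"linear":[[0.2,0,0],[0.1,0,0],[0,0,0],[0,0,0]],"rotation":[[0,0,0],[0,0,0],[0,0,0],[0,0,0]],"gripper":[-1,-1,-1,-1]}'>/dev/null; python3 -c "$A"
python3 -m inch '{"linear":[[0.2,0,0],[0.1,0,0],[0,0,0],[0,0,0]],"rotation":[[0,0,0],[0,0,0],[0,0,0],[0,0,0]],"gripper":[-1,-1,-1,-1]}'>/dev/null; python3 -c "$A"
```

```text
t 23.6 pos [547.13 164.55  73.02] F [-0.16  0.26  0.37] sd [0.64 0.42 0.27] tq [-0.04 -0.02  0.01] gap 12.9
t 24.18 pos [550.17 164.55  73.03] F [-0.15  0.07  0.47] sd [0.5  0.38 0.48] tq [-0.03 -0.08 -0.01] gap 12.9
t 24.77 pos [553.16 164.55  73.02] F [0.54 0.05 0.66] sd [0.44 0.41 0.3 ] tq [ 0.02 -0.1   0.03] gap 12.5
```

```bash
A='from h import *
avg(5)'
for i in 1; do :; done
python3 -m inch '{"linear":[[0.2,0,0],[0.1,0,0],[0,0,0],[0,0,0]],"rotation":[[0,0,0],[0,0,0],[0,0,0],[0,0,0]],"gripper":[-1,-1,-1,-1]}'>/dev/null; python3 -c "$A"
python3 -m inch '{"linear":[[0.2,0,0],[0.1,0,0],[0,0,0],[0,0,0]],"rotation":[[0,0,0],[0,0,0],[0,0,0],[0,0,0]],"gripper":[-1,-1,-1,-1]}'>/dev/null; python3 -c "$A
s=get_image('scene')
f=lambda d,x,y,w,h,k:cv2.resize(d['img'][y:y+h,x:x+w,::-1],(w*k,h*k),interpolation=cv2.INTER_CUBIC)
cv2.imwrite('pics/c8.png',f(s,265,180,80,65,8))"
```

```text
t 25.35 pos [556.12 164.54  72.96] F [ 0.08  0.31 -0.71] sd [0.26 0.55 0.22] tq [-0.   -0.1   0.03] gap 12.8
t 25.93 pos [558.87 164.51  72.88] F [-0.93  0.15 -1.18] sd [0.74 0.15 0.59] tq [0.01 0.25 0.02] gap 12.8
```

View pics/c8.png

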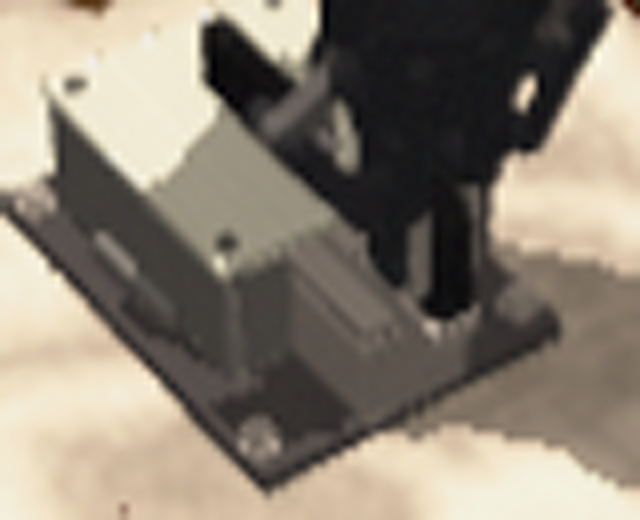

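Contact made: the cover sits flat at tile (190,160), the blade is under its front edge at (320,260), and Fz has fallen by about 1.8 N from cover pressure. That leaves the anvil at about 2 N. Check that it is steady, then hand in.

```bash
python3 -m inch '{"linear":[[0,0,0],[0,0,0],[0,0,0],[0,0,0],[0,0,0]],"rotation":[[0,0,0],[0,0,0],[0,0,0],[0,0,0],[0,0,0]],"gripper":[-1,-1,-1,-1,-1]}'|tail -3; python3 -c "
from h import *
avg(10); print(close_job())"
```

```text
contact_force: [-2.2, -0.6, -1.8]
finger_gap: 13.1
grasp_force: 78.3
t 26.9 pos [558.92 164.52  72.94] F [-1.32  0.15 -2.51] sd [0.48 0.71 0.73] tq [ 0.    0.43 -0.01] gap 13.0
the job is handed in; nothing more can be done
None
```

The job is handed in. The cover is seated and released, and the gauge is held snug under its front edge: by the wrist force, about 2 N on the anvil and 2–3 N on the cover. The tape roll and grease tin were not touched. No verdict came back.

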